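# Fetch the red punch from the junk drawer under the shelf

## Task

Pull the drawer under the blue shelf out to its stop and leave it out. From the clutter in it pick the punch with the red handle and lay it down flat inside the dark wooden tray with the cork floor: put it down, do not drop it. Leave everything else in the drawer, and do not disturb the hammer, the jar or the tin.

Things in the scene. Friction and masses are not known exactly. Their poses are not given: they have to be found in the camera images.
- unit: fixed blue unit, 350 wide, 165 mm high, front facing about +y. Origin on the bench below the middle of the shut drawer's front face; x into the unit (about world -y), z up. Its top is a shelf, 150 to 165 mm above the bench, from x = -24 to 230 mm: a gripper pointing straight down at the shut drawer's handle hits it; lean it back, away from the unit.
- drawer (a joint): how far the plywood drawer is out, m: 0 shut, 0.13 at its stop (starts 0 to 0.006). Slides along the unit's -x, about 2 N of friction, stays where left. Open box 200 long (x), 310 wide, 5 mm walls; inner floor 17 mm, rim 57 mm above the bench.
- drawer_handle (a point): grip point in the dark wood block handle, moving with the drawer; axes as the unit's. Block 26 deep (x), 28 wide (y), 18 to 58 mm above the bench, on a 12 mm wide stem, middle 38 mm out from the drawer front, 12 mm gap behind it, sides free. The point is the block's middle in x and y, 45 mm above the bench; with the drawer shut it is 14 mm in front of the shelf's edge.
- drawer_mid (a point): middle of the drawer's inner floor (190 mm in x, 300 mm in y), moving with the drawer; axes as the unit's. The front wall's inner face is at x = -95 mm.
- punch: the red-handled punch to fetch: 90 mm long, lying along its x: handle 60 x 18 x 18 mm (x = -45 to +15), bright red, with a 9 mm thick pointed steel shank, towards +x. Origin under its middle, on its underside. About 70 g. Starts in the drawer in one of four places side by side, 70 mm apart, within 15 degrees of front-to-back, point to the rear.
- screwdriver: 90 mm long, lying along its x: handle 60 x 18 x 18 mm (x = -45 to +15), yellow, with a thin steel blade, towards +x. Origin under its middle, on its underside. Stays in the drawer; starts in another of the four places.
- awl: 90 mm long, lying along its x: handle 60 x 18 x 18 mm (x = -45 to +15), dark wood, with a thin dark spike, towards +x. Origin under its middle, on its underside. Stays in the drawer; starts in another of the four places.
- file: 90 mm long, lying along its x: handle 60 x 18 x 18 mm (x = -45 to +15), black, with a 12 mm wide flat dark blade, towards +x. Origin under its middle, on its underside. Stays in the drawer; starts in another of the four places.
- tape: brown roll of tape lying flat, 56 mm across, 22 mm high, hole 38 mm; origin under its middle. Stays in the drawer, in the rear row.
- padlock: brass padlock lying flat, body 36 x 30 x 16 mm with a steel shackle, 56 mm long in all; origin under the middle of its length. Stays in the drawer, in the rear row.
- cap_green: green bottle cap, 32 mm across, 6 mm high; origin under its middle. Stays in the drawer, in the rear row.
- tool_tray: fixed shallow dark wooden tray with a cork floor, 210 (x) x 150 (y) x 16 mm high, 5 mm walls, inner floor 5 mm above the bench; origin under its middle, z up. The punch goes here, lying any way round.
- hammer: hammer, 240 mm long, lying on the bench beyond the tray; bystander. Origin under its middle.
- jar: green glass jar, 60 mm across, 90 mm high, standing on the unit's shelf; bystander. Origin under its middle.
- tin: tin with a yellow label, 68 mm across, 80 mm high, standing on the unit's shelf; bystander. Origin under its middle.

How it is judged:
On the way:
1. the drawer is pulled out to its stop (at least 124 of 130 mm) (value of joint drawer above 0.124 m), for 0.2 s.
At the end, for the whole second after the job is handed in: Drawer out at least 110 mm. Punch level within 7 degrees, released, at rest in the tray: middle within 65 mm of the tray's middle along it, 55 mm across, origin under 30 mm up. Every other drawer item: origin inside the drawer's inner walls, under 40 mm above its floor (value of joint drawer above 0.11 m and x of punch in the frame of tool_tray between -0.065 and 0.065 m and y of punch in the frame of tool_tray between -0.055 and 0.055 m and z of punch in the frame of tool_tray below 0.03 m and angle between punch's own x axis and vertical between 1.45 and 1.69 rad and linear speed of punch below 0.02 m/s and contact force between punch and the fingers below 0.1 N and x of screwdriver in the frame of drawer_mid between -0.095 and 0.095 m and y of screwdriver in the frame of drawer_mid between -0.15 and 0.15 m and z of each of screwdriver, awl, file, tape, padlock, cap_green in the frame of drawer_mid below 0.04 m and x of awl in the frame of drawer_mid between -0.095 and 0.095 m and y of awl in the frame of drawer_mid between -0.15 and 0.15 m and x of file in the frame of drawer_mid between -0.095 and 0.095 m and y of file in the frame of drawer_mid between -0.15 and 0.15 m and x of tape in the frame of drawer_mid between -0.095 and 0.095 m and y of tape in the frame of drawer_mid between -0.15 and 0.15 m and x of padlock in the frame of drawer_mid between -0.095 and 0.095 m and y of padlock in the frame of drawer_mid between -0.15 and 0.15 m and x of cap_green in the frame of drawer_mid between -0.095 and 0.095 m and y of cap_green in the frame of drawer_mid between -0.15 and 0.15 m); the robot touches nothing.
It fails at once if the hammer on the bench is moved more than 25 mm (distance of hammer from where it was at the start of the episode above 0.025 m).
It fails at once if the jar on the shelf is moved more than 25 mm (distance of jar from where it was at the start of the episode above 0.025 m).
It fails at once if the tin on the shelf is moved more than 25 mm (distance of tin from where it was at the start of the episode above 0.025 m).
It fails at once if the punch is dropped over the tray: out of the fingers with its origin more than 50 mm above the tray's underside (horizontal distance between punch and tool_tray below 0.13 m and z of punch in the frame of tool_tray above 0.05 m and contact force between punch and the fingers below 0.05 N).
It also fails if it takes over 58 s, if anything falls off the work surface, if the arm or the gripper's body presses on something with over 40 N, if the wrist force passes 120 N, or if a joint passes its speed limit or range.

## Robot

A 6-joint arm with a two-finger parallel gripper is mounted at the origin on the work surface. World frame = base frame: x ahead of the robot, y to its left, z up, the work surface at z = 0. Lengths are in m, angles in rad, forces in N, time in s.
With the tool pointing down it reaches from about 0.325 to 0.9 m from the base axis. Payload 6.1 kg.
Tool frame: the origin (TCP) lies at the very end of the fingers, on their centre line; the grasp point (between the pads) lies 19 mm behind it; z points along the fingers, y is the line along which they close (so a half turn about z gives the same grasp; the last joint's range is limited). The gripper opens to 87 mm and grips with 3 to 60 N. Pads are 19 mm wide; open, the fingers measure 117 mm over their backs; the gripper's body (75 mm by 190 mm) begins 51 mm behind the grasp point.
Start: joints at [1.131, 0.22, 1.526, -0, 1.395, -0.126], TCP at [0.193, 0.594, 0.223] pointing down, gripper open.
Joint ranges: [-2.98, 2.98], [-0.91, 2.08], [0.09, 2.57], [-1.24, 4.39], [0.2, 2.65], [-2.68, 2.68]. Speed limits (rad/s): [2.57, 2.57, 3.01, 3.14, 3.14, 3.14].

## Interface

Orientations are given as [roll, pitch, yaw] about the fixed x, y, z axes, in that order (R = Rz(yaw) Ry(pitch) Rx(roll)).
In Python, from station import env gives the robot as it stands.
- The arm moves only by the tool move_arm, never from a script. Its argument "targets" is a list of rows, each a list of 7 numbers: the closure, from -1 (fully open) to 1 (shut), then the shift along the tool's x, y, z in m, then the turn, a rotation vector about the tool's x, y, z in rad. In form: [[gripper, tx, ty, tz, rx, ry, rz], ...]. A call has 1 to 20 rows; each row shifts and turns the commanded pose from where the row before left it, along the tool's axes as they then stand; what a row does not reach is not made up. A row lasts 1/12 s, in which the tool goes at most 41.7 mm and 7.16 degrees, less where a joint would pass 70% of its speed; a pose out of reach is approached as far as the arm can. A call with a gripper value outside its range is refused whole. The fingers move at their own pace and stop on an object; "newtons" is the grip in N (left out, the last holds). Time passes only in rows, so rows that do not move let the fingers close. It gives the time, the measured TCP pose, the force, the opening and the grip force at its end, in the units of the state.
- env.get_state(): the state, without advancing time (a new reading comes with each control period).
- env.snapshot(name): name is "side" or "top"; returns (picture, depth): 420x560x3 uint8, red, green, blue; 420x560 float32, m along the optical axis (not along the pixel's ray), 0 where there is no reading.
- env.camera_info(name): a dict with "mtx" (3x3 intrinsics, pixels), "extrinsics" (4x4, takes a point from camera to world coordinates). Camera axes: x right, y down, z forward; pixel columns grow to the right and rows downward; lengths in m; the calibration is good to about 2 mm. A picture is of the moment at which its call begins. camera_info takes no time and is no camera call.
- env.close_job(): hands the job in; it is judged then, once.
The state is a dict: "time": time; "q": joint angles; "dq": joint speeds; "joint_efforts": joint torques, N m; "ee_pos": TCP position; "tcp_rot": TCP orientation; "ft_force": force on the tool from outside, world axes, zero at the start; "wrist_torque": the same for the moment, N m; "opening": finger opening in m; "grasp_force": force on a finger pad.
Only numpy, scipy, OpenCV 4.12 (cv2) and the standard library are available. Lean on these libraries where they do the work, as an engineer would, in place of code of your own. Each camera call takes 0.05 s, during which the arm holds its last target. There are 200 camera calls.

## Working session

There is one attempt and no reset: what is moved stays moved. The work goes in short steps, Python scripts to look and compute and a tool call to move; the robot and the scene stay as the last step left them, time stands still between calls to the robot, and variables do not carry over. Pictures are saved under pics/ and viewed, at most 10 in all, crops included, and the job is handed in when it is done.

Besides the shell and the picture viewer there is one more tool, called after "Emit:" by a JSON object that holds its "fn" and its "kwargs". move_arm: Moves the arm, as the interface text tells. Its arguments: {"type":"object","properties":{"targets":{"type":"array","items":{"type":"array","items":{"type":"number"}}},"newtons":{"type":"number"}},"required":["targets"]}

```bash
mkdir -p pics; cat > h.py <<'E'
import numpy as np, cv2
from station import env
def snap(n,f):
    p,d=env.snapshot(n); cv2.imwrite(f'pics/{f}.png',p[:,:,::-1]); np.save(f'pics/{f}.npy',d); return p,d
def ray(n,u,v):
    c=env.camera_info(n);M=np.array(c['mtx']);E=np.array(c['extrinsics'])
    r=E[:3,:3]@np.linalg.solve(M,[u,v,1.]); return E[:3,3],r
def onz(n,u,v,z):
    o,r=ray(n,u,v); return o+r*(z-o[2])/r[2]
def dep(n,u,v,d):
    o,r=ray(n,u,v); return o+r*d[int(v),int(u)]
E
python3 - <<'E'
from h import *
for n in('top','side'):
    snap(n,n+'0'); c=env.camera_info(n); print(n,np.round(c['mtx'],1).tolist(),np.round(c['extrinsics'],3).tolist())
print(env.get_state())
E
```

```text
top [[533.3, 0.0, 273.9], [0.0, 533.3, 202.9], [0.0, 0.0, 1.0]] [[-0.02, -0.997, 0.077, 0.478], [-1.0, 0.021, 0.015, -0.064], [-0.016, -0.077, -0.997, 1.266], [0.0, 0.0, 0.0, 1.0]]
side [[416.9, 0.0, 273.3], [0.0, 416.9, 207.1], [0.0, 0.0, 1.0]] [[-0.999, -0.049, 0.021, 0.558], [-0.053, 0.958, -0.283, 0.242], [-0.006, -0.284, -0.959, 1.019], [0.0, 0.0, 0.0, 1.0]]
{'time': 0.1, 'q': array([ 1.13087233e+00,  2.21162892e-01,  1.52750499e+00, -1.32554432e-05,
        1.39470813e+00, -1.26099189e-01]), 'dq': array([-0.00103952, -0.00076924, -0.00468599, -0.00050282, -0.00101175,
       -0.00025693]), 'joint_efforts': array([ 1.69045481e-03, -4.95944560e+01, -3.88521445e+01,  7.01275840e-02,
        5.14767179e-02, -2.14780965e-05]), 'ee_pos': array([0.19270067, 0.59395497, 0.22153259]), 'tcp_rot': array([-3.13982181e+00, -2.11341904e-04,  2.82776999e+00]), 'ft_force': array([-0.54945819,  0.36770385,  0.131512  ]), 'wrist_torque': array([ 0.01272912, -0.03857762,  0.01638002]), 'grasp_force': 0.0, 'opening': 0.08705383248491444}
```

View pics/top0.png

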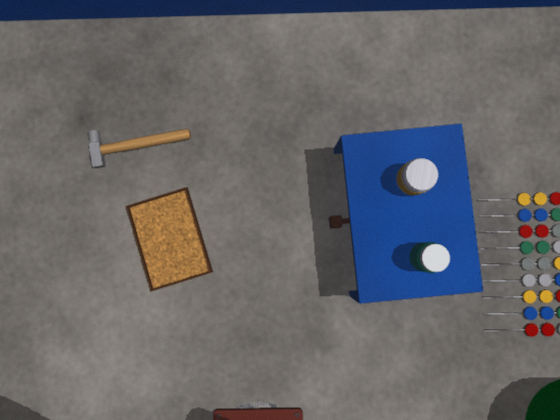

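View pics/side0.png

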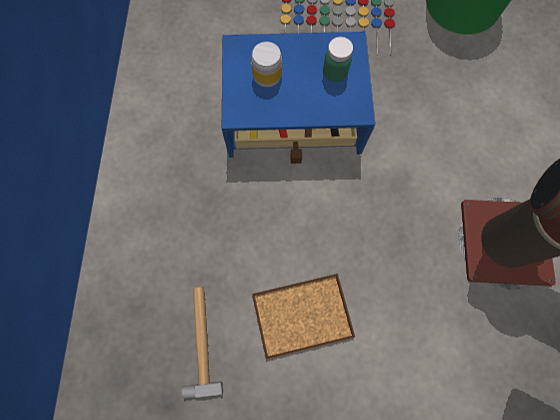

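The top view shows the unit (345–480, 125–300) with the handle at about (336,222), the tray at (170,239) and the hammer at (140,145). The side view shows the handle at (296,152), the red punch in the drawer near (284,133), and the tray at (303,316).

```bash
cat > m.py <<'E'
from h import *
def tri(a,b):
    (o1,r1),(o2,r2)=ray('top',*a),ray('side',*b)
    s=np.linalg.lstsq(np.c_[r1,-r2],o2-o1,rcond=None)[0]; p,q=o1+s[0]*r1,o2+s[1]*r2
    return np.round((p+q)/2,4),np.round(np.linalg.norm(p-q),4)
def load(f): return cv2.imread(f'pics/{f}.png'),np.load(f'pics/{f}.npy')
def blobs(m,amin=60):
    n,l,s,c=cv2.connectedComponentsWithStats(m.astype('uint8'))
    return [(s[i],c[i],l==i) for i in range(1,n) if s[i][4]>=amin]
def rect(mask):
    c=max(cv2.findContours(mask.astype('uint8'),cv2.RETR_EXTERNAL,cv2.CHAIN_APPROX_NONE)[0],key=cv2.contourArea)
    return cv2.minAreaRect(c)
E
python3 - <<'E'
from m import *
for n in('top','side'):
    im,d=load(n+'0'); hsv=cv2.cvtColor(im,cv2.COLOR_BGR2HSV).astype(int);H,S,V=hsv[...,0],hsv[...,1],hsv[...,2]
    m=(H>8)&(H<25)&(S>100)&(V>100)
    for s,c,b in blobs(m,1500):
        r=rect(b); print(n,'cork',s,np.round(c,1),r,'z',dep(n,*c,d)[2], onz(n,*c,.005))
        for p in cv2.boxPoints(r): print('   ',p,np.round(onz(n,*p,.005),3))
    m=(H<14)&(S>90)&(V<100)&(V>15)
    for s,c,b in blobs(m,30):
        if (n=='top' and 300<c[0]<360) or (n=='side' and 280<c[0]<310 and c[1]<170): print(n,'handle',s,np.round(c,1),dep(n,*c,d))
    m=(H>100)&(H<125)&(S>120)
    ys,xs=np.nonzero(m); E=np.array(env.camera_info(n)['extrinsics']);M=np.array(env.camera_info(n)['mtx'])
    P=(E[:3,:3]@(np.linalg.solve(M,np.array([xs,ys,np.ones(len(xs))]))*d[ys,xs])).T+E[:3,3]
    k=(abs(P[:,2]-.165)<.006)&(P[:,0]<.9)&(P[:,0]>.2)
    r=cv2.minAreaRect(P[k,:2].astype('float32')*1000); print(n,'shelf',k.sum(),r,cv2.boxPoints(r).round().tolist(),np.median(P[k,2]))
im,_=load('top0'); im2,_=load('side0')
a=cv2.resize(im[190:260,310:380],(400,400),interpolation=0);b=cv2.resize(im2[110:180,260:330],(400,400),interpolation=0)
cv2.imwrite('pics/c1.png',np.hstack([a,b]))
E
```

```text
top cork [ 130  191   78   97 4930] [168.7 239. ] ((168.7578125, 238.8391571044922), (85.27617645263672, 58.80146408081055), 73.68614959716797) z 0.0040126602410925916 [0.49472043 0.20527636 0.005     ]
    [128.56384 206.1764 ] [0.575 0.301 0.005]
    [184.9978  189.65916] [0.611 0.166 0.005]
    [208.95178 271.5019 ] [0.416 0.111 0.005]
    [152.51782 288.01917] [0.38  0.244 0.005]
top handle [331 216  11  12 110] [335.9 221.2] [ 0.52650912 -0.18556117  0.05691408]
top shelf 17984 ((538.3595581054688, -329.17303466796875), (348.9845275878906, 254.51620483398438), 4.418628215789795) [[355.0, -216.0], [374.0, -469.0], [722.0, -443.0], [703.0, -189.0]] 0.1630992689434746
side cork [ 255  277   97   80 5226] [302.  316.2] ((302.05108642578125, 315.7743225097656), (62.33961868286133, 86.36170959472656), 76.18497467041016) z 0.008225444858459774 [0.49828846 0.2059244  0.005     ]
    [252.6764  295.81726] [0.617 0.165 0.005]
    [336.5398  275.19513] [0.418 0.106 0.005]
    [351.42578 335.73138] [0.382 0.244 0.005]
    [267.56238 356.35352] [0.574 0.299 0.005]
side handle [305 130   6   7  41] [307.5 132.9] [ 0.50091827 -0.25423703  0.03545478]
side handle [291 142  11  21 171] [295.8 153.5] [ 0.52970652 -0.1860465   0.0552381 ]
side shelf 11723 ((540.2332153320312, -329.30120849609375), (348.9990234375, 256.8211364746094), 4.500827789306641) [[356.0, -215.0], [376.0, -471.0], [724.0, -444.0], [704.0, -188.0]] 0.16436279735748838
```

View pics/c1.png

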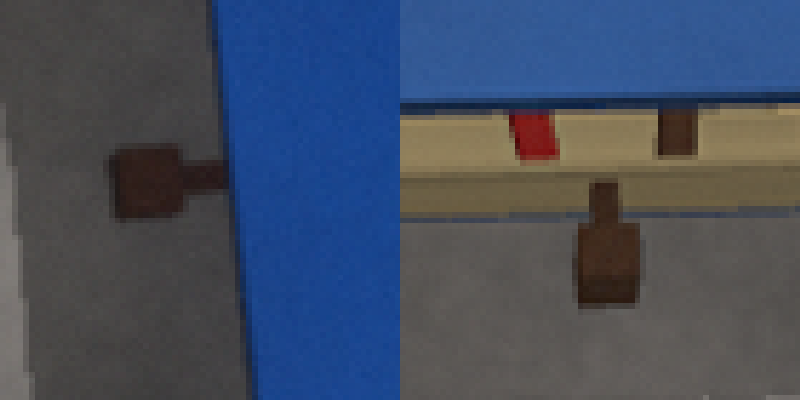

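The crop shows the handle block (about 110–185 px in the left half, 575–640 in the right half) and the red punch just left of the handle's axis. The shelf edge gives a unit yaw of about 4.45°, with the handle centre at about (0.528, -0.187). I'll turn the tool first, then travel.

Emit:
{"fn": "move_arm", "kwargs": {"targets": [[-1,0,0,0,0,0,0.118],[-1,0,0,0,0,0,0.118],[-1,0,0,0,0,0,0.118],[-1,0,0,0,0,0,0.118],[-1,0,0,0,0,0,0.118],[-1,0,0,0,0,0,0.118],[-1,0,0,0,0,0,0.118],[-1,0,0,0,0,0,0.118],[-1,0,0,0,0,0,0.118],[-1,0,0,0,0,0,0.118]]}}

```text
time: 0.93
ee_pos: [0.1928, 0.5941, 0.2219]
tcp_rot: [-3.141, 0.001, 1.642]
ft_force: [0.6, 0.3, -0.1]
opening: 0.0872
grasp_force: 0.0
```

Emit:
{"fn": "move_arm", "kwargs": {"targets": [[-1,-0.03,0.011,0.001,0,0,0],[-1,-0.03,0.011,0.001,0,0,0],[-1,-0.03,0.011,0.001,0,0,0],[-1,-0.03,0.011,0.001,0,0,0],[-1,-0.03,0.011,0.001,0,0,0],[-1,-0.03,0.011,0.001,0,0,0],[-1,-0.03,0.011,0.001,0,0,0],[-1,-0.03,0.011,0.001,0,0,0],[-1,-0.03,0.011,0.001,0,0,0],[-1,-0.03,0.011,0.001,0,0,0],[-1,-0.03,0.011,0.001,0,0,0],[-1,-0.03,0.011,0.001,0,0,0],[-1,-0.03,0.011,0.001,0,0,0],[-1,-0.03,0.011,0.001,0,0,0],[-1,-0.03,0.011,0.001,0,0,0],[-1,-0.03,0.011,0.001,0,0,0],[-1,-0.03,0.011,0.001,0,0,0],[-1,-0.03,0.011,0.001,0,0,0],[-1,-0.03,0.011,0.001,0,0,0],[-1,-0.03,0.011,0.001,0,0,0]]}}

```text
time: 2.6
ee_pos: [0.4585, 0.0116, 0.2022]
tcp_rot: [-3.141, -0.0, 1.648]
ft_force: [1.0, -0.2, -0.0]
opening: 0.0868
grasp_force: 0.0
```

Emit:
{"fn": "move_arm", "kwargs": {"targets": [[-1,-0.03,0.011,0,0,0,0],[-1,-0.03,0.011,0,0,0,0],[-1,-0.03,0.011,0,0,0,0],[-1,-0.02,0.006,0,0,-0.105,0],[-1,0,0,0,0,-0.105,0],[-1,0,0,0,0,-0.105,0],[-1,0,0,0,0,-0.105,0],[-1,0,0,0,0,-0.105,0],[-1,0,0,0,0,0,0],[-1,0,0,0,0,0,0]]}}

```text
time: 3.43
ee_pos: [0.5051, -0.092, 0.2011]
tcp_rot: [-3.138, 0.523, 1.653]
ft_force: [0.2, 0.5, -0.0]
opening: 0.0869
grasp_force: 0.0
```

Emit:
{"fn": "move_arm", "kwargs": {"targets": [[-1,-0.004,0.0155,0.01,0,0,0],[-1,0,0,0.025,0,0,0],[-1,0,0,0.025,0,0,0],[-1,0,0,0.025,0,0,0],[-1,0,0,0.025,0,0,0],[-1,0,0,0.025,0,0,0],[-1,0,0,0.02,0,0,0],[-1,0,0,0.02,0,0,0],[-1,0,0,0.015,0,0,0],[-1,0,0,0.015,0,0,0],[-1,0,0,0,0,0,0],[-1,0,0,0,0,0,0]]}}

```text
time: 4.43
ee_pos: [0.5287, -0.1995, 0.027]
tcp_rot: [-3.14, 0.524, 1.645]
ft_force: [0.5, -0.2, 0.0]
opening: 0.0873
grasp_force: 0.0
```

```bash
python3 - <<'E'
from h import *
a,_=snap('top','t1');b,_=snap('side','s1')
f=lambda i,y,x:cv2.resize(i[y:y+140,x:x+100],(400,560))[:,:,::-1]
cv2.imwrite('pics/c2.png',np.hstack([f(a,150,270),f(b,90,240)]))
E
```

```text
(no output)
```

View pics/c2.png

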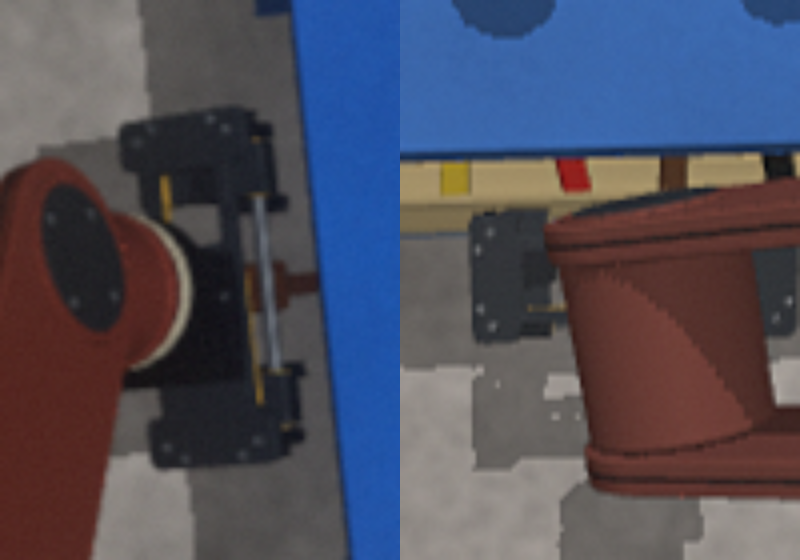

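The gripper straddles the handle and is clear of the shelf. Next I grip and pull.

Emit:
{"fn": "move_arm", "kwargs": {"newtons": 30, "targets": [[1,0,0,0,0,0,0],[1,0,0,0,0,0,0],[1,0,0,0,0,0,0],[1,0,0,0,0,0,0],[1,0,0,0,0,0,0],[1,0,0,0,0,0,0],[1,0,0,0,0,0,0],[1,0,0,0,0,0,0]]}}

```text
time: 5.2
ee_pos: [0.5294, -0.1981, 0.0271]
tcp_rot: [-3.141, 0.525, 1.648]
ft_force: [-0.3, -0.4, 0.1]
opening: 0.0416
grasp_force: 0.0
```

Emit:
{"fn": "move_arm", "kwargs": {"targets": [[1,0,0,0,0,0,0],[1,0,0,0,0,0,0],[1,0,0,0,0,0,0],[1,0,0,0,0,0,0],[1,0,0,0,0,0,0]]}}

```text
time: 5.62
ee_pos: [0.5293, -0.1982, 0.0271]
tcp_rot: [-3.141, 0.525, 1.648]
ft_force: [-1.2, -0.0, -0.3]
opening: 0.028
grasp_force: 30.0
```

Emit:
{"fn": "move_arm", "kwargs": {"targets": [[1,0.00866,0,-0.005,0,0,0],[1,0.00866,0,-0.005,0,0,0],[1,0.00866,0,-0.005,0,0,0],[1,0.00866,0,-0.005,0,0,0],[1,0.00866,0,-0.005,0,0,0],[1,0.00866,0,-0.005,0,0,0],[1,0.00866,0,-0.005,0,0,0],[1,0.00866,0,-0.005,0,0,0],[1,0.00866,0,-0.005,0,0,0],[1,0.00866,0,-0.005,0,0,0],[1,0.00866,0,-0.005,0,0,0],[1,0.00866,0,-0.005,0,0,0],[1,0.005,0,-0.0029,0,0,0],[1,0,0,0,0,0,0],[1,0,0,0,0,0,0]]}}

```text
time: 6.87
ee_pos: [0.5196, -0.072, 0.0271]
tcp_rot: [-3.141, 0.525, 1.648]
ft_force: [-4.4, 2.8, 5.2]
opening: 0.028
grasp_force: 30.0
```

Emit:
{"fn": "move_arm", "kwargs": {"targets": [[1,0.0035,0,-0.002,0,0,0],[1,0,0,0,0,0,0],[1,0,0,0,0,0,0],[1,0,0,0,0,0,0]]}}

```text
time: 7.2
ee_pos: [0.5195, -0.0713, 0.0271]
tcp_rot: [-3.141, 0.528, 1.648]
ft_force: [3.5, -16.1, -5.1]
opening: 0.0279
grasp_force: 30.0
```

Emit:
{"fn": "move_arm", "kwargs": {"targets": [[-1,0,0,0,0,0,0],[-1,0,0,0,0,0,0],[-1,0,0,0,0,0,0],[-1,0,0,0,0,0,0],[-1,0,0,0,0,0,0],[-1,0,0,-0.02,0,0,0],[-1,0,0,-0.03,0,0,0],[-1,0,0,-0.03,0,0,0],[-1,0,0,-0.03,0,0,0],[-1,0,0,-0.03,0,0,0],[-1,0,0,-0.03,0,0,0],[-1,0,0,-0.03,0,0.105,0],[-1,0.03,0,0,0,0.105,0],[-1,0.03,0,0,0,0.105,0],[-1,0.03,0,0,0,0.105,0],[-1,0.03,0,0,0,0.105,0],[-1,0.03,0,0,0,0,0],[-1,0,0,0,0,0,0],[-1,0,0,0,0,0,0]]}}

```text
time: 8.78
ee_pos: [0.5003, 0.1766, 0.1691]
tcp_rot: [3.142, 0.0, 1.65]
ft_force: [-0.1, -0.1, 0.2]
opening: 0.0869
grasp_force: 0.0
```

```bash
python3 - <<'E'
from m import *
c={}
for n in('top','side'):
    snap(n,n+'2'); im,d=load(n+'2'); hsv=cv2.cvtColor(im,cv2.COLOR_BGR2HSV).astype(int);H,S,V=hsv[...,0],hsv[...,1],hsv[...,2]
    m=((H<6)|(H>174))&(S>160)&(V>90)
    for s,ce,b in blobs(m,40):
        print(n,s,np.round(ce,1),rect(b),np.round(dep(n,*ce,d),3))
im,_=load('top2');im2,_=load('side2')
a=cv2.resize(im[120:310,220:410],(400,400),interpolation=1);b=cv2.resize(im2[100:280,200:380],(400,400),interpolation=1)
cv2.imwrite('pics/c3.png',np.hstack([a,b]))
E
```

```text
top [550 192  10  13 104] [555.  197.9] ((554.5, 198.0), (12.0, 9.0), 90.0) [ 0.573 -0.709  0.001]
top [302 203  26  13 176] [314.8 209.4] ((314.6376037597656, 209.458740234375), (6.992132186889648, 25.095048904418945), 73.3007583618164) [ 0.556 -0.14   0.032]
top [520 225  12  13 124] [525.4 231. ] ((525.5, 231.0), (12.0, 11.0), 90.0) [ 0.497 -0.635  0.002]
top [536 225  12  12 122] [541.7 230.6] ((541.5, 230.5), (11.0, 11.0), 90.0) [ 0.497 -0.671  0.005]
top [116 232  17  13  90] [123.9 237.9] ((124.08528137207031, 237.8911590576172), (16.259660720825195, 11.427780151367188), 4.398705005645752) [0.49  0.15  0.548]
top [101 234  15  13  50] [108.7 239. ] ((108.3584976196289, 240.7547149658203), (12.087728500366211, 12.63716983795166), 74.05460357666016) [0.489 0.169 0.552]
top [143 246   6  23  49] [145.7 256.6] ((145.64999389648438, 257.04998779296875), (21.77889060974121, 3.8183767795562744), 81.8698959350586) [0.465 0.114 0.571]
top [525 323  13  13 131] [531.1 329.5] ((531.0, 329.0), (12.0, 12.0), 0.0) [ 0.269 -0.634  0.005]
top [542 323  13  13 132] [547.7 329.2] ((548.0, 329.0), (12.0, 12.0), 90.0) [ 0.269 -0.673  0.004]
side [307   5  10   9  62] [311.5   8.9] ((311.5000305175781, 9.000015258789062), (7.77817440032959, 7.77817440032959), 45.0) [ 0.499 -0.67   0.008]
side [384   8  10   9  63] [389.   11.8] ((389.10003662109375, 11.800009727478027), (8.9442720413208, 7.602630615234375), 26.56505012512207) [ 0.271 -0.675  0.003]
side [307  16  10   8  63] [311.2  19.6] ((311.5, 19.5), (7.0, 9.0), 90.0) [ 0.499 -0.634  0.007]
side [385  19  10   8  64] [389.4  22.7] ((389.5, 22.5), (7.0, 9.0), 90.0) [ 0.272 -0.632  0.008]
side [278 163  11  22 151] [283.2 173.3] ((283.14703369140625, 173.08824157714844), (21.585670471191406, 7.033533096313477), 75.96376037597656) [ 0.559 -0.141  0.031]
```

View pics/c3.png

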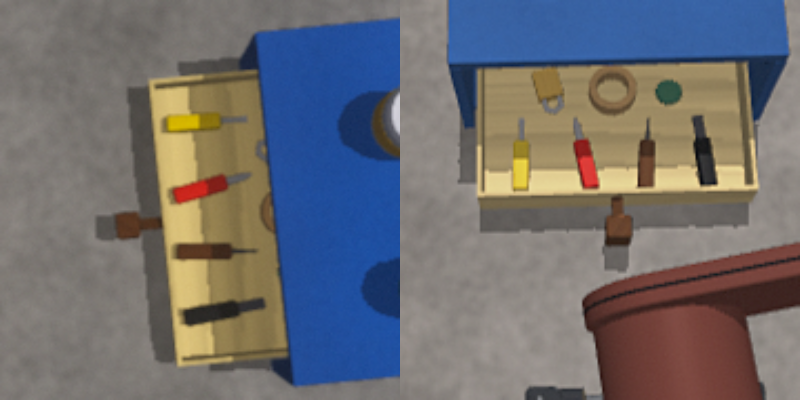

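The drawer is fully out and all the items in it are visible. The red punch is second from the left in the side view, with its handle at (283,173), and at (315,209) in the top view.

```bash
python3 - <<'E'
from m import *
P={}
for n in('top','side'):
    im,d=load(n+'2'); hsv=cv2.cvtColor(im,cv2.COLOR_BGR2HSV).astype(int);H,S,V=hsv[...,0],hsv[...,1],hsv[...,2]
    m=((H<6)|(H>174))&(S>140)&(V>60)
    for s,ce,b in blobs(m,40):
        if (n=='top' and 290<ce[0]<340) or (n=='side' and 260<ce[0]<300 and ce[1]>100):
            ys,xs=np.nonzero(b); vx,vy,x0,y0=cv2.fitLine(np.c_[xs,ys].astype('float32'),2,0,.01,.01).ravel()
            t=(xs-x0)*vx+(ys-y0)*vy; e=[(x0+k*vx,y0+k*vy) for k in (t.min(),0,t.max())]
            if (n=='top')==(vx<0): e=e[::-1]
            if n=='side': e=sorted(e,key=lambda q:-q[1])
            P[n]=e
            for q in e: print(n,np.round(q,1),np.round(onz(n,*q,.035),4))
print([tri(a,b) for a,b in zip(P['top'],P['side'])])
E
```

```text
top [302.6 212.9] [ 0.5481 -0.1115  0.035 ]
top [314.8 209.4] [ 0.5557 -0.1401  0.035 ]
top [327.  205.9] [ 0.5633 -0.1682  0.035 ]
side [285.6 183.6] [ 0.5515 -0.1121  0.035 ]
side [283.1 173.2] [ 0.559  -0.1395  0.035 ]
side [280.6 162.6] [ 0.5668 -0.168   0.035 ]
[(array([ 0.5498, -0.1119,  0.0345]), np.float64(0.0035)), (array([ 0.5575, -0.1406,  0.0312]), np.float64(0.0031)), (array([ 0.5652, -0.1688,  0.0321]), np.float64(0.0035))]
```

Emit:
{"fn": "move_arm", "kwargs": {"targets": [[-0.15,0,0,0,0,0,-0.092],[-0.15,0,0,0,0,0,-0.092],[-0.15,0,0,0,0,-0.0875,0],[-0.15,0,0,0,0,-0.0875,0],[-0.15,-0.024,-0.0023,0.0083,0,0,0],[-0.15,-0.024,-0.0023,0.0083,0,0,0],[-0.15,-0.024,-0.0023,0.0083,0,0,0],[-0.15,-0.024,-0.0023,0.0083,0,0,0],[-0.15,-0.024,-0.0023,0.0083,0,0,0],[-0.15,-0.024,-0.0023,0.0083,0,0,0],[-0.15,-0.024,-0.0023,0.0083,0,0,0],[-0.15,-0.024,-0.0023,0.0083,0,0,0],[-0.15,-0.024,-0.0023,0.0083,0,0,0],[-0.15,-0.024,-0.0023,0.0083,0,0,0],[-0.15,-0.024,-0.0023,0.0083,0,0,0],[-0.15,-0.024,-0.0023,0.0083,0,0,0],[-0.15,0,0,0,0,0,0],[-0.15,0,0,0,0,0,0]]}}

```text
time: 10.38
ee_pos: [0.551, -0.1236, 0.1209]
tcp_rot: [-3.141, 0.175, 1.829]
ft_force: [-0.4, -0.6, 1.2]
opening: 0.05
grasp_force: 0.0
```

Emit:
{"fn": "move_arm", "kwargs": {"targets": [[-0.15,0.0036,0.0015,0.01,0,0,0],[-0.15,0,0,0.015,0,0,0],[-0.15,0,0,0.015,0,0,0],[-0.15,0,0,0.015,0,0,0],[-0.15,0,0,0.015,0,0,0],[-0.15,0,0,0.01,0,0,0],[-0.15,0,0,0.01,0,0,0],[-0.15,0,0,0.005,0,0,0],[-0.15,0,0,0.005,0,0,0],[-0.15,0,0,0,0,0,0],[-0.15,0,0,0,0,0,0]]}}

```text
time: 11.3
ee_pos: [0.5568, -0.135, 0.0223]
tcp_rot: [3.141, 0.175, 1.832]
ft_force: [-0.3, 0.6, 0.6]
opening: 0.0503
grasp_force: 0.0
```

Emit:
{"fn": "move_arm", "kwargs": {"newtons": 25, "targets": [[1,0,0,0,0,0,0],[1,0,0,0,0,0,0],[1,0,0,0,0,0,0],[1,0,0,0,0,0,0],[1,0,0,0,0,0,0],[1,0,0,0,0,0,0],[1,0,0,0,0,0,0],[1,0,0,0,0,0,0],[1,0,0,0,0,0,0],[1,0,0,0,0,0,0]]}}

```text
time: 12.13
ee_pos: [0.5566, -0.1351, 0.0222]
tcp_rot: [3.142, 0.175, 1.832]
ft_force: [-0.5, 0.5, 1.8]
opening: 0.0174
grasp_force: 25.0
```

Emit:
{"fn": "move_arm", "kwargs": {"targets": [[1,-0.0019,0,-0.0108,0,0,0],[1,-0.0019,0,-0.0108,0,0,0],[1,-0.0019,0,-0.0108,0,0,0],[1,-0.0019,0,-0.0108,0,0,0],[1,-0.0019,0,-0.0108,0,0,0],[1,-0.0019,0,-0.0108,0,0,0],[1,0.015,0,-0.005,0,0,0],[1,0.015,0,-0.015,0,0,0],[1,0.015,0,-0.015,0,0,0],[1,0.015,0,-0.015,0,0,0],[1,0,0,0,0,0,0]]}}

```text
time: 13.05
ee_pos: [0.5403, -0.0674, 0.1301]
tcp_rot: [3.137, 0.176, 1.833]
ft_force: [0.8, -0.1, -1.1]
opening: 0.0175
grasp_force: 25.0
```

Emit:
{"fn": "move_arm", "kwargs": {"targets": [[1,0.02,0.002,0,0,0,0],[1,0.02,0.002,0,0,0,0],[1,0.02,0.002,0,0,0,0],[1,0.02,0.002,0,0,0,0],[1,0.02,0.002,0,0,0,0],[1,0.02,0.002,0,0,0,0],[1,0.02,0.002,0,0,0,0],[1,0.02,0.002,0,0,0,0],[1,0.02,0.002,0,0,0,0],[1,0.02,0.002,0,0,0,0],[1,0.02,0.002,0,0,0,0],[1,0.02,0.002,0,0,0,0],[1,0.02,0.002,0,0,0,0],[1,0.02,0.002,0,0,0,0],[1,0.02,0.002,0,0,0,0],[1,0,0,0,0,0,0],[1,0,0,0,0,0,0]]}}

```text
time: 14.47
ee_pos: [0.4918, 0.2239, 0.0743]
tcp_rot: [-3.141, 0.175, 1.834]
ft_force: [-0.3, -0.0, -0.2]
opening: 0.0179
grasp_force: 25.0
```

```bash
python3 - <<'E'
from m import *
snap('top','top3');snap('side','side3')
im,_=load('top3');im2,_=load('side3')
a=cv2.resize(im[150:350,90:290],(400,400),interpolation=1);b=cv2.resize(im2[200:400,200:400],(400,400),interpolation=1)
cv2.imwrite('pics/c4.png',np.hstack([a,b]))
E
```

```text
(no output)
```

View pics/c4.png

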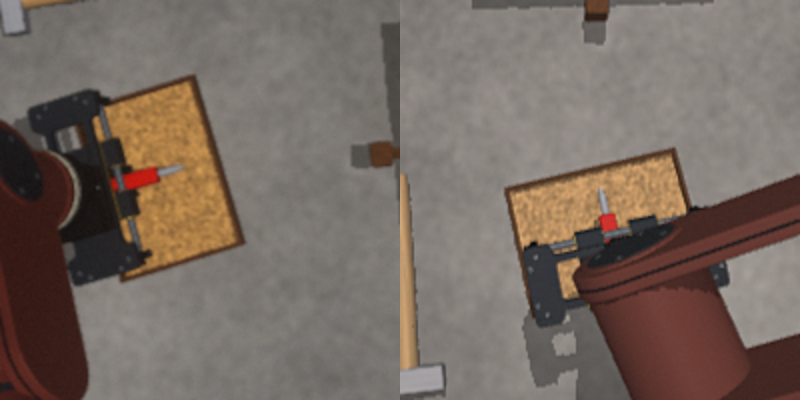

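The punch is held over the tray, roughly level, lying along its short side and clear of the walls. Now I lower it.

Emit:
{"fn": "move_arm", "kwargs": {"targets": [[1,0.002,0,0.0115,0,0,0],[1,0.002,0,0.0115,0,0,0],[1,0.002,0,0.0115,0,0,0],[1,0.002,0,0.0115,0,0,0],[1,0.001,0,0.0057,0,0,0],[1,0.0005,0,0.003,0,0,0],[1,0.0005,0,0.003,0,0,0],[1,0,0,0,0,0,0],[1,0,0,0,0,0,0]]}}

```text
time: 15.32
ee_pos: [0.4921, 0.2236, 0.0161]
tcp_rot: [3.141, 0.175, 1.832]
ft_force: [0.3, 0.4, -1.0]
opening: 0.0179
grasp_force: 25.0
```

Emit:
{"fn": "move_arm", "kwargs": {"targets": [[1,0.0005,0,0.002,0,0,0],[1,0,0,0.002,0,0,0],[1,0,0,0.001,0,0,0],[1,0,0,0,0,0,0],[1,0,0,0,0,0,0]]}}

```text
time: 15.73
ee_pos: [0.4919, 0.2231, 0.0109]
tcp_rot: [3.142, 0.175, 1.832]
ft_force: [-0.0, -0.3, -0.9]
opening: 0.0178
grasp_force: 25.0
```

Emit:
{"fn": "move_arm", "kwargs": {"targets": [[1,0,0,0.001,0,0,0],[1,0,0,0,0,0,0],[1,0,0,0,0,0,0]]}}

```text
time: 15.98
ee_pos: [0.4922, 0.223, 0.0102]
tcp_rot: [3.141, 0.175, 1.832]
ft_force: [-1.2, 0.7, 2.8]
opening: 0.0176
grasp_force: 25.0
```

Emit:
{"fn": "move_arm", "kwargs": {"targets": [[-0.15,0,0,0,0,0,0],[-0.15,0,0,0,0,0,0],[-0.15,0,0,0,0,0,0],[-0.15,0,0,0,0,0,0],[-0.15,0,0,0,0,0,0],[-0.15,0,0,0,0,0,0],[-0.15,0,0,-0.01,0,0,0],[-0.15,0,0,-0.015,0,0,0],[-0.15,0,0,-0.02,0,0,0],[-0.15,0,0,-0.03,0,0,0],[-0.15,0,0,-0.03,0,0,0],[-0.15,0,0,-0.03,0,0,0],[-0.15,0,0,-0.03,0,0,0],[-0.15,0.02,0,-0.03,0,0,0],[-0.15,0.03,0,0,0,0,0],[-0.15,0.03,0,0,0,0,0],[-0.15,0.03,0,0,0,0,0],[-0.15,0.03,0,0,0,0,0],[-0.15,0,0,0,0,0,0],[-0.15,0,0,0,0,0,0]]}}

```text
time: 17.65
ee_pos: [0.4467, 0.39, 0.1775]
tcp_rot: [-3.141, 0.175, 1.835]
ft_force: [-0.6, -0.7, 0.4]
opening: 0.0503
grasp_force: 0.0
```

```bash
python3 - <<'E'
from m import *
for n in('top','side'):
    snap(n,n+'4'); im,d=load(n+'4'); hsv=cv2.cvtColor(im,cv2.COLOR_BGR2HSV).astype(int);H,S,V=hsv[...,0],hsv[...,1],hsv[...,2]
    for s,ce,b in blobs(((H<6)|(H>174))&(S>150)&(V>90),60):
        print(n,s,np.round(ce,1),np.round(onz(n,*ce,.023),3),dep(n,*ce,d)[2])
im,_=load('top4');im2,_=load('side4')
a=cv2.resize(im[110:310,90:370],(400,286));b=cv2.resize(im2[90:390,180:380],(400,600))
cv2.imwrite('pics/c5.png',np.hstack([cv2.copyMakeBorder(a,0,314,0,0,0),b]))
E
```

```text
top [551 192   9  13  99] [555.3 198. ] [ 0.571 -0.698  0.023] 0.00737207823744801
top [520 225  12  13 125] [525.5 231. ] [ 0.496 -0.626  0.023] 0.0027626007317347323
top [536 225  13  12 123] [541.8 230.6] [ 0.496 -0.663  0.023] -3.652038589030404e-05
top [150 234  26  13 183] [162.4 240.1] [0.492 0.216 0.023] 0.02002697098981132
top [525 323  13  13 129] [531.2 329.5] [ 0.272 -0.626  0.023] 0.0031538918541618166
top [542 323  13  13 134] [547.9 329.3] [ 0.272 -0.664  0.023] 0.008718747467024945
top [243 411  18   9  61] [251.7 415.6] [0.091 0.014 0.023] 0.010362229027487846
top [263 410  28  10 109] [276.  414.9] [ 0.092 -0.041  0.023] 0.009760008985447266
side [307   5  10   8  62] [311.5   8.8] [ 0.5   -0.657  0.023] 0.002515974144294164
side [385   8  10   8  63] [389.1  11.7] [ 0.276 -0.658  0.023] 0.0032597080760050634
side [307  16  10   8  64] [311.1  19.5] [ 0.5   -0.62   0.023] 0.003902599459314926
side [385  19  10   8  65] [389.4  22.6] [ 0.276 -0.62   0.023] 0.002256368342706594
side [298 308  13  27 198] [303.8 321.1] [0.495 0.217 0.023] 0.0233645195416331
```

View pics/c5.png

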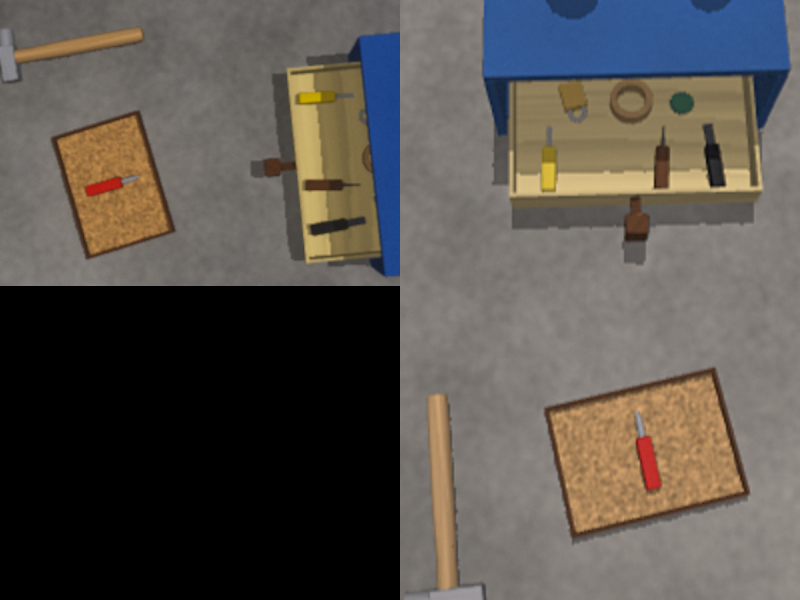

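The punch lies flat in the middle of the tray, with its handle at (162,240) in the top view. The drawer is still out, everything else is in place, and the arm is clear, so I'm handing in.

```bash
python3 -c "
from station import env
print(env.close_job())"
```

```text
the job is handed in; nothing more can be done
None
```

I handed the job in at about 18 s of the 58 s: the final pictures show the drawer out at its stop, the red punch lying flat and released near the tray's middle, and everything else in place; no verdict came back.

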